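# Dispense one pot lid and nudge it to the green station

### The job

Get one lid ready for the next sample pot: press the red plunger of the lid dispenser all the way down once and let it come back up, so that exactly one blue lid comes out on the desk. Then, with the fingers, push that lid over the desk, without picking it up, until it lies flat and wholly on the green square. Leave the other lids in the dispenser and do not disturb the carton, the beaker or the roll of tape.

Things in the scene. Friction and masses are not known exactly. Their poses are not given: they have to be found in the camera images.
- dispenser: white lid dispenser fixed to the desk. Origin on the desk under the axis of the open-topped lid chute; its -x axis points out of the mouth, z up. Chute 56 mm wide (y), 46 mm high, front face 25 mm to -x of the origin; behind it a housing 62 mm high reaches 96 mm to +x; foot flanges 4 mm high make it 82 mm wide. It has no floor: the lowest lid lies on the desk
- mouth (a point): middle of the mouth slot in the front face, 25 mm to -x of the dispenser's origin, 8 mm above the desk. A full press slides the lowest lid out here along the desk until its centre lies 57 to 65 mm to -x of the origin (up to 95 if pressed fast); as the plunger comes up the slide withdraws and the next lid drops to the bottom. A second press would push out another lid
- plunger (a joint): travel of the red plunger, m: 0 = up (at rest), 0.020 = fully down. A spring brings it back: about 3.5 N at the start, 8.5 N fully down, plus damping of about 12 N per m/s and up to about 2 N for moving the lid
- plunger_top (a point): centre of the flat top of the red plunger button (34 mm across), which moves with it; at rest 104 mm above the desk and 60 mm to +x of the dispenser's origin
- lid_a_center (a point): centre (half-way up) of the lowest blue lid, the one that comes out: a solid disc 38 mm across, 12 mm thick, about 20 g, lying flat on the desk, its centre 6 mm above it
- lid_b_center (a point): centre of the second blue lid of the stack in the chute (same size), which stays in the dispenser
- lid_c_center (a point): centre of the top blue lid of the stack in the chute (same size), which stays in the dispenser
- green_square: green square 70 x 70 mm, a film stuck flat on the desk (under 1 mm, nothing catches on it); origin at its centre, x and y axes parallel to its sides. It may be on the left or on the right
- yellow_square: the same in yellow: the station not wanted now
- carton: loose small carton 58 x 54 x 84 mm, standing; origin at the centre of its underside; leave alone
- beaker: loose white plastic beaker, 66 mm across, 73 mm high, standing; origin at the centre of its underside; leave alone
- tape_roll: loose roll of tape lying flat, 100 mm across, 25 mm high; origin at the centre of its underside; leave alone
There are look-alikes about, which are no part of the job. What is shaped like the part that bears lid_c_center but orange or white is not meant.

How it is judged:
By the outcome, as a careful person would: the job done as asked, in the order asked, and still so for the second after the job is handed in, with the robot touching nothing.
It also fails if it takes over 58 s, if anything falls off the work surface, if the arm or the gripper's body presses on something with over 40 N, if the wrist force passes 120 N, or if a joint passes its speed limit or range.

### The arm

A 6-joint arm with a two-finger parallel gripper is mounted at the origin on a cart in front of the work surface, level with it; the furniture and walls round the work are solid. World frame = base frame: x ahead of the robot, y to its left, z up, the work surface at z = 0. Lengths are in m, angles in degrees, forces in N, time in s.
With the tool pointing down it reaches from about 0.3 to 0.825 m from the base axis. Payload 5.4 kg.
Tool frame: the origin (TCP) lies midway between the tips of the shut fingers; the grasp point (between the pads) lies 19 mm behind it; z points along the fingers, y is the line along which they close (so a half turn about z gives the same grasp; the last joint's range is limited). The gripper opens to 92 mm and grips with 3 to 60 N. Pads are 20 mm wide; open, the fingers measure 128 mm over their backs; the gripper's body (75 mm by 189 mm) begins 69 mm behind the grasp point.
Start: joints at [-84.46, 9.076, 91.501, -0, 79.423, -12.038], TCP at [0.174, -0.548, 0.215] pointing down, gripper open.
Joint ranges: [-166.64, 166.64], [-54.1, 131.32], [10.49, 154.53], [-73.88, 253.88], [9.74, 151.15], [-171.62, 171.62]. Speed limits (degrees/s): [147.25, 147.25, 180, 180, 180, 180].

### API

Orientations are given as [roll, pitch, yaw] about the fixed x, y, z axes, in that order (R = Rz(yaw) Ry(pitch) Rx(roll)).
In Python, from station import r, viewer gives the robot as it stands.
- The arm moves only by the shell command python3 -m jog 'ROWS'. ROWS is JSON, a list of rows, each an object of numbers: "claw": the opening, from -1 (shut) to 1 (fully open), so that 0 is half open; "tx", "ty", "tz": the shift along the tool's x, y, z in m; "ax", "ay", "az": the turn, a rotation vector about the tool's x, y, z in rad. In form: [{"claw": .., "tx": .., "ty": .., "tz": .., "ax": .., "ay": .., "az": ..}, ...]. A call has 1 to 12 rows; each row is the pose to reach, as a shift and turn from the pose commanded when the call began, along the tool's axes at that moment; what a row does not reach only later rows make up. A row lasts 1/8 s, in which the tool goes at most 62.5 mm and 10.7 degrees, less where a joint would pass 70% of its speed; a pose out of reach is approached as far as the arm can. A call with a gripper value outside its range is refused whole. The fingers move at their own pace and stop on an object; the grip force is fixed at half the most. Time passes only in rows, so rows that repeat a pose let the fingers close. It gives the time, the measured TCP pose, the force, the opening and the grip force at its end, in the units of the state.
- r.read_state(): the state, without advancing time (a new reading comes with each control period).
- viewer.camera(name): name is "scene" or "top"; returns the picture (384x512x3 uint8, red, green, blue); there is no depth.
- viewer.get_calibration(name): a dict with "mtx" (3x3 intrinsics, pixels), "R" (3x3) and "t" (3): a world point X has camera coordinates R X + t. Camera axes: x right, y down, z forward; pixel columns grow to the right and rows downward; lengths in m; the calibration is good to about 2 mm. A picture is of the moment at which its call begins. get_calibration takes no time and is no camera call.
- r.close_job(): hands the job in; it is judged then, once.
The state is a dict: "time_s": time; "joint_positions": joint angles; "dq": joint speeds; "joint_efforts": joint torques, N m; "position": TCP position; "tool_rot": TCP orientation; "ft_force": force on the tool from outside, world axes, zero at the start; "wrist_torque": the same for the moment, N m; "gripper_width": finger opening in m; "grip_force": force on a finger pad.
Only numpy, scipy, OpenCV 4.12 (cv2) and the standard library are available. Lean on these libraries where they do the work, as an engineer would, in place of code of your own. Each camera call takes 0.05 s, during which the arm holds its last target. There are 200 camera calls.

## Working session

There is one attempt and no reset: what is moved stays moved. The work goes in short steps, Python scripts to look and compute and a shell command to move; the robot and the scene stay as the last step left them, time stands still between calls to the robot, and variables do not carry over. Pictures are saved under pics/ and viewed, at most 10 in all, crops included, and the job is handed in when it is done.

```bash
mkdir -p pics; cat > h.py <<'E'
import numpy as np, cv2
from station import r, viewer
def shot(n,f):
    im=viewer.camera(n); cv2.imwrite('pics/'+f,im[:,:,::-1]); return im
def ray(n,u,v,z=0.):
    c=viewer.get_calibration(n);R=np.array(c['R']);t=np.array(c['t']).ravel();K=np.array(c['mtx'])
    C=-R.T@t; d=R.T@np.linalg.inv(K)@[u,v,1]; return C+d*(z-C[2])/d[2]
def proj(n,X):
    c=viewer.get_calibration(n);p=np.array(c['mtx'])@(np.array(c['R'])@X+np.array(c['t']).ravel());return p[:2]/p[2]
E
python3 - <<'E'
from h import *
a=shot('scene','s0.png');b=shot('top','t0.png')
cv2.imwrite('pics/both.png',cv2.resize(np.hstack([a,b])[:,:,::-1],(800,300)))
print(r.read_state())
for n in('scene','top'):print(n,viewer.get_calibration(n))
E
```

```text
{'time_s': 0.1, 'joint_positions': array([-8.44603021e+01,  9.10909822e+00,  9.15623429e+01, -1.51189187e-03,
        7.94240011e+01, -1.20402829e+01]), 'dq': array([-0.09750585, -0.10108443, -0.11186641,  0.05876777, -0.06386613,
       -0.05213558]), 'joint_efforts': array([-5.10461068e-04, -3.86509681e+01, -3.22956562e+01,  7.03749270e-02,
        3.38798936e-02, -4.55995894e-05]), 'position': array([ 0.17356493, -0.5475987 ,  0.21373967]), 'tool_rot': array([-1.79906347e+02, -1.84561217e-02,  1.75802445e+01]), 'ft_force': array([ 0.48671629, -0.11477835, -0.4719924 ]), 'wrist_torque': array([ 0.0080557 , -0.00358087,  0.03084287]), 'grip_force': 0.0, 'gripper_width': 0.09155222128823058}
scene {'mtx': array([[394.33379472,   0.        , 251.10626633],
       [  0.        , 394.33379472, 189.04408848],
       [  0.        ,   0.        ,   1.        ]]), 'R': array([[-0.62438059, -0.78095306,  0.01616185],
       [-0.45143236,  0.34388531, -0.82337824],
       [ 0.63746193, -0.52139737, -0.56726279]]), 't': array([0.35591596, 0.30414305, 0.59635506])}
top {'mtx': array([[449.82557021,   0.        , 252.71209492],
       [  0.        , 449.82557021, 188.65443155],
       [  0.        ,   0.        ,   1.        ]]), 'R': array([[-0.01971059, -0.99971804,  0.01324121],
       [-0.98896802,  0.01755049, -0.1470858 ],
       [ 0.14681194, -0.01599428, -0.9890351 ]]), 't': array([0.01141912, 0.55528553, 1.02321696])}
```

View pics/t0.png

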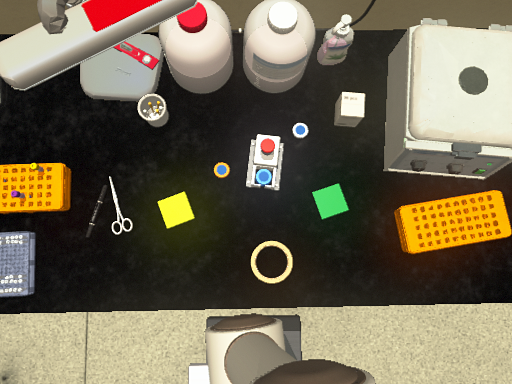

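View pics/s0.png

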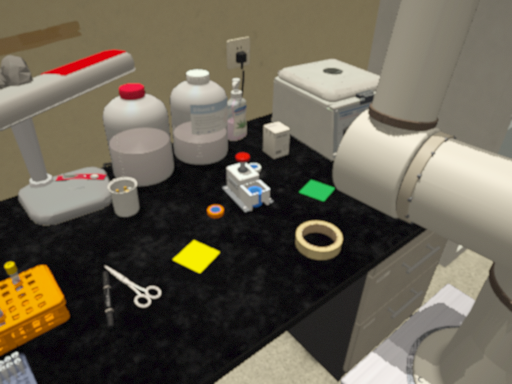

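The top view shows the dispenser at about (265,162), with its red plunger at (267,146) and the blue lid in the chute at (264,178). Green is at (330,201), yellow at (176,210), tape at (272,262) and the carton at (350,108). The beaker is at (153,108). Two look-alikes, orange at (222,170) and white at (300,130), lie loose on the desk; the wanted stack is the blue one in the chute.

```bash
cat >> h.py <<'E'
def blobs(im,lo,hi,box=None,mina=15):
    h=cv2.cvtColor(im,cv2.COLOR_RGB2HSV);m=cv2.inRange(h,lo,hi)
    if box: k=np.zeros_like(m);x0,y0,x1,y1=box;k[y0:y1,x0:x1]=1;m=m*k
    cs,_=cv2.findContours(m,cv2.RETR_EXTERNAL,cv2.CHAIN_APPROX_NONE)
    return [c for c in cs if cv2.contourArea(c)>=mina]
def cen(c): M=cv2.moments(c);return M['m10']/M['m00'],M['m01']/M['m00']
E
python3 - <<'E'
from h import *
a=cv2.imread('pics/s0.png')[:,:,::-1].copy();b=cv2.imread('pics/t0.png')[:,:,::-1].copy()
for nm,lo,hi,z in(('green',(45,100,60),(80,255,255),0),('blue',(95,120,80),(125,255,255),.036),('red',(0,150,80),(6,255,255),.104),('redb',(172,150,80),(180,255,255),.104)):
  for n,im in(('top',b),('scene',a)):
    for c in blobs(im,lo,hi,(140,95,400,290)):
      u,v=cen(c);print(nm,n,(round(u,1),round(v,1)),cv2.contourArea(c),ray(n,u,v,z).round(4))
      if nm=='green': 
        q=cv2.boxPoints(cv2.minAreaRect(c));P=np.array([ray(n,*x,0)[:2] for x in q]);print(P.round(3).tolist())
print('tape',ray('top',272,262,.0125))
crop=b[95:240,200:380];cv2.imwrite('pics/c0.png',cv2.resize(crop,None,fx=4,fy=4,interpolation=2)[:,:,::-1])
E
```

```text
green top (330.0, 200.9) 815.0 [ 0.5278 -0.1887  0.    ]
[[0.551, -0.143], [0.575, -0.212], [0.505, -0.234], [0.481, -0.166]]
green scene (316.7, 190.0) 478.5 [ 0.5274 -0.185   0.    ]
[[0.549, -0.136], [0.598, -0.208], [0.507, -0.235], [0.465, -0.165]]
blue top (263.5, 176.1) 87.0 [ 0.5861 -0.0254  0.036 ]
blue top (221.2, 169.2) 52.0 [0.6044 0.0753 0.036 ]
blue top (300.0, 129.6) 49.0 [ 0.6991 -0.1167  0.036 ]
blue scene (256.1, 193.1) 65.0 [ 0.5733 -0.0172  0.036 ]
red top (267.3, 145.6) 134.0 [ 0.6438 -0.0328  0.104 ]
red scene (242.1, 156.4) 108.0 [ 0.6402 -0.0258  0.104 ]
tape [ 0.38284106 -0.04175586  0.0125    ]
```

View pics/c0.png

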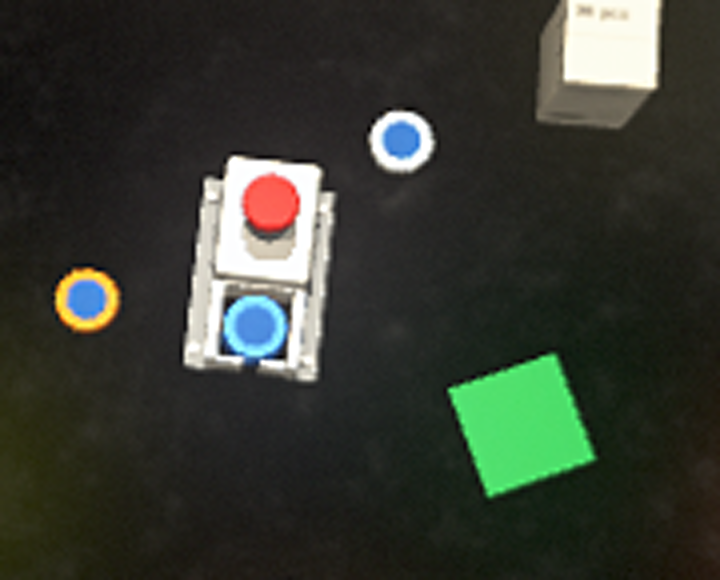

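The crop confirms the blue lid in the chute, with the mouth facing the robot; the orange- and white-rimmed lids lie loose on the desk. The plunger is at about (0.643,-0.031), dispenser yaw is about -7°, and the green square is centred at (0.528,-0.188). I'll move above the plunger with the fingers shut and the tool squared to the world axes.

```bash
python3 -m jog '[{"claw":-1,"tx":0.05,"ty":-0.03,"tz":0.0,"az":0.03},{"claw":-1,"tx":0.10,"ty":-0.06,"tz":0.0,"az":0.06},{"claw":-1,"tx":0.16,"ty":-0.09,"tz":0.0,"az":0.1},{"claw":-1,"tx":0.21,"ty":-0.12,"tz":0.0,"az":0.13},{"claw":-1,"tx":0.26,"ty":-0.15,"tz":0.0,"az":0.16},{"claw":-1,"tx":0.31,"ty":-0.18,"tz":0.01,"az":0.2},{"claw":-1,"tx":0.36,"ty":-0.21,"tz":0.01,"az":0.23},{"claw":-1,"tx":0.41,"ty":-0.24,"tz":0.02,"az":0.26},{"claw":-1,"tx":0.46,"ty":-0.27,"tz":0.03,"az":0.28},{"claw":-1,"tx":0.51,"ty":-0.3,"tz":0.04,"az":0.307},{"claw":-1,"tx":0.56,"ty":-0.33,"tz":0.05,"az":0.307},{"claw":-1,"tx":0.603,"ty":-0.351,"tz":0.06,"az":0.307}]'
python3 -m jog '[{"claw":-1},{"claw":-1},{"claw":-1}]'
python3 - <<'E'
from h import *
s=r.read_state();print(s['position'],s['tool_rot'],s['time_s'])
a=shot('scene','s1.png')
print(proj('scene',s['position']),proj('scene',np.array([.643,-.031,.104])))
cv2.imwrite('pics/c1.png',cv2.resize(a[90:240,170:370],None,fx=4,fy=4,interpolation=2)[:,:,::-1])
E
```

```text
[ 0.17356493 -0.5475987   0.21373967] [-1.79906347e+02 -1.84561217e-02  1.75802445e+01] 0.1
[558.2617115  126.35487874] [243.05498282 155.30886686]schema error: expected keys claw, tx, ty, tz, ax, ay, az
schema error: expected keys claw, tx, ty, tz, ax, ay, az
```

View pics/c1.png

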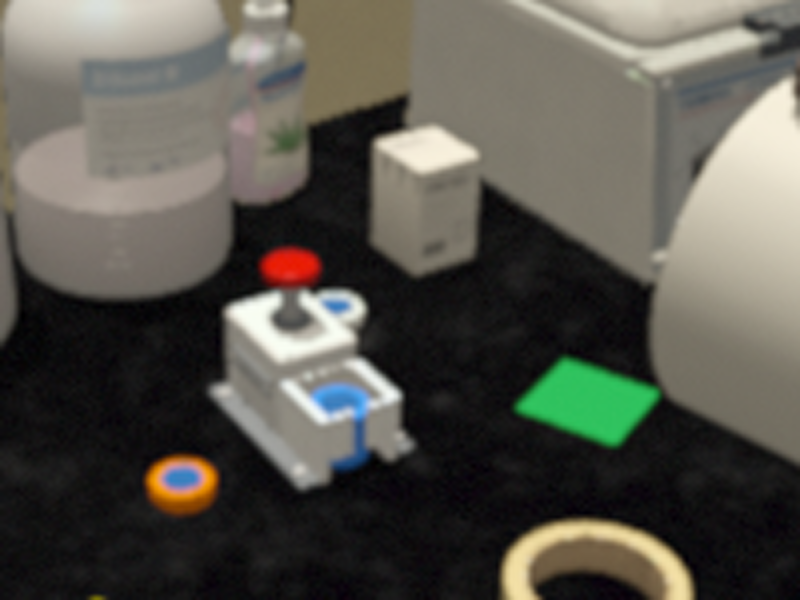

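The call was refused because every row needs all the keys, so nothing moved. The crop shows the plunger top at about (242,156), matching the projected (243,155). I'll send the move again with full rows.

```bash
python3 -m jog '[{"claw":-1,"tx":0.05,"ty":-0.03,"tz":0.0,"ax":0,"ay":0,"az":0.03},{"claw":-1,"tx":0.10,"ty":-0.06,"tz":0.0,"ax":0,"ay":0,"az":0.06},{"claw":-1,"tx":0.16,"ty":-0.09,"tz":0.0,"ax":0,"ay":0,"az":0.1},{"claw":-1,"tx":0.21,"ty":-0.12,"tz":0.0,"ax":0,"ay":0,"az":0.13},{"claw":-1,"tx":0.26,"ty":-0.15,"tz":0.0,"ax":0,"ay":0,"az":0.16},{"claw":-1,"tx":0.31,"ty":-0.18,"tz":0.01,"ax":0,"ay":0,"az":0.2},{"claw":-1,"tx":0.36,"ty":-0.21,"tz":0.01,"ax":0,"ay":0,"az":0.23},{"claw":-1,"tx":0.41,"ty":-0.24,"tz":0.02,"ax":0,"ay":0,"az":0.26},{"claw":-1,"tx":0.46,"ty":-0.27,"tz":0.03,"ax":0,"ay":0,"az":0.28},{"claw":-1,"tx":0.51,"ty":-0.3,"tz":0.04,"ax":0,"ay":0,"az":0.307},{"claw":-1,"tx":0.56,"ty":-0.33,"tz":0.05,"ax":0,"ay":0,"az":0.307},{"claw":-1,"tx":0.603,"ty":-0.351,"tz":0.06,"ax":0,"ay":0,"az":0.307}]'
python3 - <<'E'
from h import *
s=r.read_state();print(s['position'],s['tool_rot'],s['time_s'],s['ft_force'])
E
```

```text
time_s: 1.65
position: [0.6434, -0.0293, 0.1539]
tool_rot: [-180.0, 0.0, 0.1]
ft_force: [-0.0, -1.2, 1.0]
gripper_width: 0.0005
grip_force: 0.0
[ 0.64337726 -0.02927659  0.15386222] [-1.79991434e+02  2.85528784e-02  5.82525653e-02] 1.65 [-0.01940109 -1.24854872  0.9895156 ]
```

```bash
python3 -m jog '[{"claw":-1,"tx":0,"ty":0,"tz":0.02,"ax":0,"ay":0,"az":0},{"claw":-1,"tx":0,"ty":0,"tz":0.042,"ax":0,"ay":0,"az":0},{"claw":-1,"tx":0,"ty":0,"tz":0.047,"ax":0,"ay":0,"az":0},{"claw":-1,"tx":0,"ty":0,"tz":0.05,"ax":0,"ay":0,"az":0},{"claw":-1,"tx":0,"ty":0,"tz":0.053,"ax":0,"ay":0,"az":0},{"claw":-1,"tx":0,"ty":0,"tz":0.056,"ax":0,"ay":0,"az":0},{"claw":-1,"tx":0,"ty":0,"tz":0.059,"ax":0,"ay":0,"az":0},{"claw":-1,"tx":0,"ty":0,"tz":0.062,"ax":0,"ay":0,"az":0},{"claw":-1,"tx":0,"ty":0,"tz":0.065,"ax":0,"ay":0,"az":0},{"claw":-1,"tx":0,"ty":0,"tz":0.068,"ax":0,"ay":0,"az":0},{"claw":-1,"tx":0,"ty":0,"tz":0.07,"ax":0,"ay":0,"az":0},{"claw":-1,"tx":0,"ty":0,"tz":0.07,"ax":0,"ay":0,"az":0}]'
```

```text
time_s: 3.15
position: [0.6427, -0.0321, 0.0863]
tool_rot: [179.9, -0.0, -0.0]
ft_force: [-4.7, -1.1, 8.1]
gripper_width: 0.0002
grip_force: 3.7
```

```bash
python3 -m jog '[{"claw":-1,"tx":0,"ty":0,"tz":0.002,"ax":0,"ay":0,"az":0},{"claw":-1,"tx":0,"ty":0,"tz":0.003,"ax":0,"ay":0,"az":0},{"claw":-1,"tx":0,"ty":0,"tz":0.003,"ax":0,"ay":0,"az":0}]'
```

```text
time_s: 3.52
position: [0.6428, -0.0321, 0.0844]
tool_rot: [179.9, -0.0, -0.0]
ft_force: [-7.2, -1.6, 11.0]
gripper_width: 0.0009
grip_force: 6.1
```

```bash
python3 -m jog '[{"claw":-1,"tx":0,"ty":0,"tz":0.001,"ax":0,"ay":0,"az":0},{"claw":-1,"tx":0,"ty":0,"tz":0.002,"ax":0,"ay":0,"az":0},{"claw":-1,"tx":0,"ty":0,"tz":0.002,"ax":0,"ay":0,"az":0}]'
```

```text
time_s: 3.9
position: [0.6429, -0.0321, 0.0843]
tool_rot: [179.9, -0.0, 0.0]
ft_force: [-11.8, -0.7, 21.6]
gripper_width: 0.0006
grip_force: 10.9
```

The plunger is bottomed: force jumped with no further travel. I'll release it slowly and back off to look.

```bash
python3 -m jog '[{"claw":-1,"tx":0,"ty":0,"tz":-0.004,"ax":0,"ay":0,"az":0},{"claw":-1,"tx":0,"ty":0,"tz":-0.009,"ax":0,"ay":0,"az":0},{"claw":-1,"tx":0,"ty":0,"tz":-0.014,"ax":0,"ay":0,"az":0},{"claw":-1,"tx":0,"ty":0,"tz":-0.019,"ax":0,"ay":0,"az":0},{"claw":-1,"tx":0,"ty":0,"tz":-0.025,"ax":0,"ay":0,"az":0},{"claw":-1,"tx":0,"ty":0,"tz":-0.06,"ax":0,"ay":0,"az":0},{"claw":-1,"tx":0,"ty":0.0,"tz":-0.12,"ax":0,"ay":0,"az":0},{"claw":0.5,"tx":-0.05,"ty":-0.03,"tz":-0.12,"ax":0,"ay":0,"az":0},{"claw":1,"tx":-0.06,"ty":-0.09,"tz":-0.12,"ax":0,"ay":0,"az":0},{"claw":1,"tx":-0.06,"ty":-0.15,"tz":-0.12,"ax":0,"ay":0,"az":0},{"claw":1,"tx":-0.06,"ty":-0.2,"tz":-0.12,"ax":0,"ay":0,"az":0},{"claw":1,"tx":-0.06,"ty":-0.2,"tz":-0.12,"ax":0,"ay":0,"az":0}]'
python3 - <<'E'
from h import *
a=shot('scene','s2.png');b=shot('top','t2.png')
for n,im in(('top',b),('scene',a)):
  for c in blobs(im,(95,120,80),(125,255,255),(140,95,400,290),8):
    u,v=cen(c);print(n,(round(u,1),round(v,1)),cv2.contourArea(c),ray(n,u,v,.012).round(4),cv2.boundingRect(c))
g=lambda im,x,y:cv2.resize(im[y:y+150,x:x+100],None,fx=4,fy=4,interpolation=2)
cv2.imwrite('pics/c2.png',np.hstack([g(b,220,110),g(a,210,110)])[:,:,::-1])
E
```

```text
time_s: 5.4
position: [0.5818, 0.1722, 0.1992]
tool_rot: [-179.9, 0.0, 0.3]
ft_force: [0.2, -0.8, 0.5]
gripper_width: 0.0484
grip_force: 0.0
top (260.2, 203.6) 190.5 [ 0.5228 -0.017   0.012 ] (252, 196, 17, 16)
top (263.4, 177.1) 182.5 [ 0.5877 -0.0261  0.012 ] (256, 170, 16, 16)
top (221.2, 169.5) 49.0 [0.6085 0.0766 0.012 ] (217, 166, 9, 8)
top (300.0, 129.5) 49.5 [ 0.706  -0.1197  0.012 ] (296, 126, 9, 9)
scene (215.0, 209.0) 11.0 [0.6077 0.0798 0.012 ] (212, 208, 7, 3)
scene (268.1, 213.3) 208.0 [ 0.5185 -0.0096  0.012 ] (259, 206, 19, 16)
scene (258.8, 200.4) 17.5 [ 0.5714 -0.025   0.012 ] (253, 192, 9, 15)
```

View pics/c2.png

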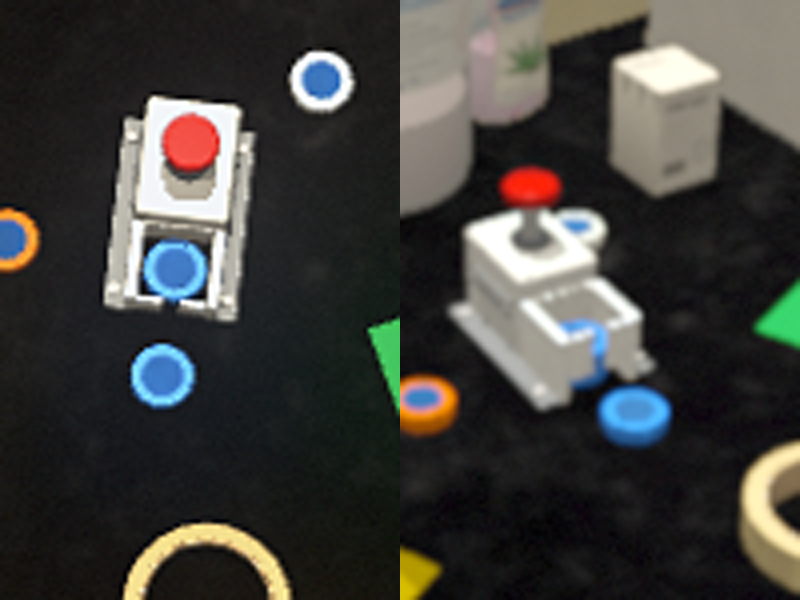

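Exactly one blue lid is out, at top (260,204) → (0.523,-0.0175). The next lid has dropped and the plunger is back up. I'll straddle the lid with open fingers, so the +y finger can push it towards -y.

```bash
python3 -m jog '[{"claw":1,"tx":-0.02,"ty":0.05,"tz":0,"ax":0,"ay":0,"az":0},{"claw":1,"tx":-0.04,"ty":0.1,"tz":0,"ax":0,"ay":0,"az":0},{"claw":1,"tx":-0.06,"ty":0.15,"tz":0.0,"ax":0,"ay":0,"az":0},{"claw":1,"tx":-0.06,"ty":0.19,"tz":0.02,"ax":0,"ay":0,"az":0},{"claw":1,"tx":-0.06,"ty":0.19,"tz":0.06,"ax":0,"ay":0,"az":0},{"claw":1,"tx":-0.06,"ty":0.19,"tz":0.1,"ax":0,"ay":0,"az":0},{"claw":1,"tx":-0.06,"ty":0.19,"tz":0.13,"ax":0,"ay":0,"az":0},{"claw":1,"tx":-0.06,"ty":0.19,"tz":0.15,"ax":0,"ay":0,"az":0},{"claw":1,"tx":-0.06,"ty":0.19,"tz":0.15,"ax":0,"ay":0,"az":0}]'
python3 - <<'E'
from h import *
s=r.read_state();print(s['position'],s['tool_rot'],s['time_s'],s['gripper_width'],s['ft_force'])
E
```

```text
time_s: 6.62
position: [0.5207, -0.0223, 0.048]
tool_rot: [-179.9, 0.2, -0.1]
ft_force: [-0.5, 0.5, 0.5]
gripper_width: 0.0921
grip_force: 0.0
[ 0.52073234 -0.02227899  0.04798546] [-1.79944411e+02  2.12423101e-01 -1.33409082e-01] 6.625 0.09213747317998516 [-0.5200017   0.54980304  0.54501321]
```

```bash
python3 -m jog '[{"claw":1,"tx":0,"ty":0,"tz":0.02,"ax":0,"ay":0,"az":0},{"claw":1,"tx":0,"ty":0,"tz":0.035,"ax":0,"ay":0,"az":0},{"claw":1,"tx":0,"ty":0,"tz":0.042,"ax":0,"ay":0,"az":0},{"claw":1,"tx":0,"ty":0,"tz":0.042,"ax":0,"ay":0,"az":0},{"claw":1,"tx":0,"ty":0.006,"tz":0.042,"ax":0,"ay":0,"az":0},{"claw":1,"tx":0,"ty":0.012,"tz":0.042,"ax":0,"ay":0,"az":0},{"claw":1,"tx":0,"ty":0.018,"tz":0.042,"ax":0,"ay":0,"az":0},{"claw":1,"tx":0,"ty":0.024,"tz":0.042,"ax":0,"ay":0,"az":0},{"claw":1,"tx":0,"ty":0.03,"tz":0.042,"ax":0,"ay":0,"az":0},{"claw":1,"tx":0,"ty":0.036,"tz":0.042,"ax":0,"ay":0,"az":0},{"claw":1,"tx":0,"ty":0.042,"tz":0.042,"ax":0,"ay":0,"az":0},{"claw":1,"tx":0,"ty":0.048,"tz":0.042,"ax":0,"ay":0,"az":0}]'
python3 -m jog '[{"claw":1,"tx":0,"ty":0.006,"tz":0,"ax":0,"ay":0,"az":0},{"claw":1,"tx":0,"ty":0.013,"tz":0,"ax":0,"ay":0,"az":0},{"claw":1,"tx":0,"ty":0.02,"tz":0,"ax":0,"ay":0,"az":0},{"claw":1,"tx":0.001,"ty":0.027,"tz":0,"ax":0,"ay":0,"az":0},{"claw":1,"tx":0.001,"ty":0.034,"tz":0,"ax":0,"ay":0,"az":0},{"claw":1,"tx":0.002,"ty":0.041,"tz":0,"ax":0,"ay":0,"az":0},{"claw":1,"tx":0.002,"ty":0.048,"tz":0,"ax":0,"ay":0,"az":0},{"claw":1,"tx":0.003,"ty":0.055,"tz":0,"ax":0,"ay":0,"az":0},{"claw":1,"tx":0.003,"ty":0.062,"tz":0,"ax":0,"ay":0,"az":0},{"claw":1,"tx":0.004,"ty":0.068,"tz":0,"ax":0,"ay":0,"az":0},{"claw":1,"tx":0.004,"ty":0.074,"tz":0,"ax":0,"ay":0,"az":0},{"claw":1,"tx":0.004,"ty":0.074,"tz":0,"ax":0,"ay":0,"az":0}]'
python3 - <<'E'
from h import *
a=shot('scene','s3.png');b=shot('top','t3.png')
for n,im in(('top',b),('scene',a)):
  for c in blobs(im,(95,120,80),(125,255,255),(140,95,400,290),8):
    u,v=cen(c);print(n,(round(u,1),round(v,1)),cv2.contourArea(c),ray(n,u,v,.012).round(4))
g=lambda im,x,y:cv2.resize(im[y:y+150,x:x+100],None,fx=4,fy=4,interpolation=2)
cv2.imwrite('pics/c3.png',np.hstack([g(b,250,130),g(a,240,110)])[:,:,::-1])
E
```

```text
time_s: 8.12
position: [0.5224, -0.0698, 0.0076]
tool_rot: [-180.0, 0.0, -0.0]
ft_force: [-0.4, 0.9, 0.4]
gripper_width: 0.0916
grip_force: 0.1
time_s: 9.62
position: [0.5265, -0.1439, 0.0077]
tool_rot: [180.0, -0.0, -0.0]
ft_force: [-0.9, -0.1, -0.3]
gripper_width: 0.092
grip_force: 0.0
top (264.4, 177.2) 108.0 [ 0.5875 -0.0284  0.012 ]
top (221.2, 169.3) 51.0 [0.6088 0.0766 0.012 ]
top (300.0, 129.6) 49.0 [ 0.7059 -0.1198  0.012 ]
scene (215.1, 209.0) 11.5 [0.6075 0.0796 0.012 ]
scene (300.2, 198.3) 105.5 [ 0.5156 -0.1118  0.012 ]
scene (258.9, 199.7) 19.5 [ 0.5734 -0.027   0.012 ]
```

View pics/c3.png

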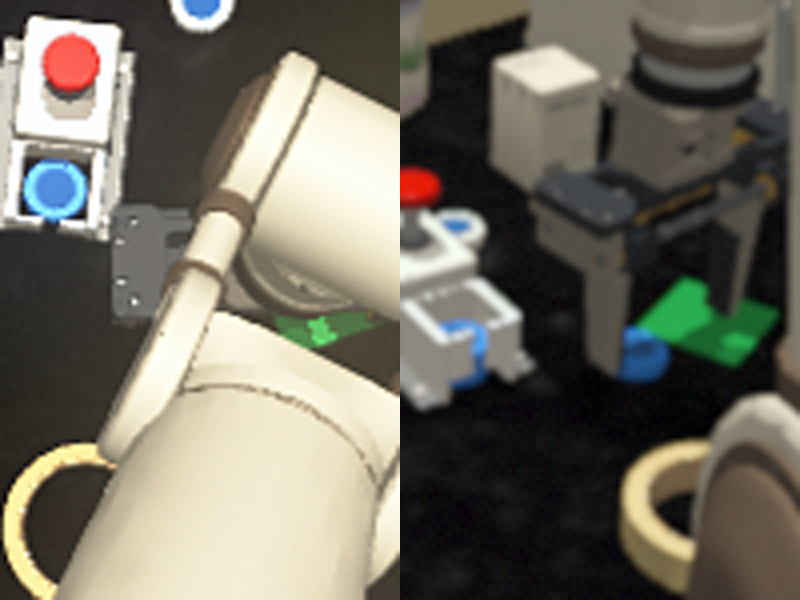

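The lid at scene (300,198) rests against the +y finger and is tracking well. I'll push on another 71 mm.

```bash
python3 -m jog '[{"claw":1,"tx":0,"ty":0.006,"tz":0,"ax":0,"ay":0,"az":0},{"claw":1,"tx":0,"ty":0.013,"tz":0,"ax":0,"ay":0,"az":0},{"claw":1,"tx":0,"ty":0.02,"tz":0,"ax":0,"ay":0,"az":0},{"claw":1,"tx":0.001,"ty":0.027,"tz":0,"ax":0,"ay":0,"az":0},{"claw":1,"tx":0.001,"ty":0.034,"tz":0,"ax":0,"ay":0,"az":0},{"claw":1,"tx":0.002,"ty":0.041,"tz":0,"ax":0,"ay":0,"az":0},{"claw":1,"tx":0.002,"ty":0.048,"tz":0,"ax":0,"ay":0,"az":0},{"claw":1,"tx":0.002,"ty":0.055,"tz":0,"ax":0,"ay":0,"az":0},{"claw":1,"tx":0.002,"ty":0.061,"tz":0,"ax":0,"ay":0,"az":0},{"claw":1,"tx":0.002,"ty":0.066,"tz":0,"ax":0,"ay":0,"az":0},{"claw":1,"tx":0.002,"ty":0.071,"tz":0,"ax":0,"ay":0,"az":0},{"claw":1,"tx":0.002,"ty":0.071,"tz":0,"ax":0,"ay":0,"az":0}]'
python3 -m jog '[{"claw":1,"tx":0,"ty":-0.004,"tz":0,"ax":0,"ay":0,"az":0},{"claw":1,"tx":0,"ty":-0.004,"tz":-0.02,"ax":0,"ay":0,"az":0},{"claw":1,"tx":0,"ty":-0.004,"tz":-0.06,"ax":0,"ay":0,"az":0},{"claw":1,"tx":0,"ty":-0.004,"tz":-0.12,"ax":0,"ay":0,"az":0},{"claw":1,"tx":0,"ty":-0.004,"tz":-0.18,"ax":0,"ay":0,"az":0},{"claw":1,"tx":0,"ty":0.05,"tz":-0.2,"ax":0,"ay":0,"az":0},{"claw":1,"tx":-0.03,"ty":0.1,"tz":-0.2,"ax":0,"ay":0,"az":0},{"claw":1,"tx":-0.06,"ty":0.15,"tz":-0.2,"ax":0,"ay":0,"az":0},{"claw":1,"tx":-0.1,"ty":0.19,"tz":-0.2,"ax":0,"ay":0,"az":0},{"claw":1,"tx":-0.14,"ty":0.23,"tz":-0.2,"ax":0,"ay":0,"az":0},{"claw":1,"tx":-0.18,"ty":0.26,"tz":-0.2,"ax":0,"ay":0,"az":0},{"claw":1,"tx":-0.18,"ty":0.26,"tz":-0.2,"ax":0,"ay":0,"az":0}]'
python3 - <<'E'
from h import *
a=shot('scene','s4.png');b=shot('top','t4.png')
for n,im in(('top',b),('scene',a)):
  for c in blobs(im,(95,120,80),(125,255,255),(140,95,400,290),8):
    u,v=cen(c);print(n,(round(u,1),round(v,1)),cv2.contourArea(c),ray(n,u,v,.012).round(4))
g=lambda im,x,y:cv2.resize(im[y:y+150,x:x+100],None,fx=4,fy=4,interpolation=2)
cv2.imwrite('pics/c4.png',np.hstack([g(b,260,110),g(a,240,110)])[:,:,::-1])
E
```

```text
time_s: 11.22
position: [0.5285, -0.2148, 0.0076]
tool_rot: [180.0, -0.0, -0.0]
ft_force: [0.5, -0.7, 0.5]
gripper_width: 0.0917
grip_force: 0.0
time_s: 12.72
position: [0.3461, -0.4763, 0.2091]
tool_rot: [179.9, -0.0, -0.3]
ft_force: [0.9, 0.2, 0.7]
gripper_width: 0.0922
grip_force: 0.0
top (330.8, 201.5) 177.0 [ 0.5249 -0.1884  0.012 ]
top (264.6, 177.3) 111.5 [ 0.5872 -0.029   0.012 ]
top (221.2, 169.3) 51.0 [0.6088 0.0766 0.012 ]
top (300.0, 129.6) 49.0 [ 0.7059 -0.1198  0.012 ]
scene (215.1, 209.0) 11.5 [0.6075 0.0796 0.012 ]
scene (259.0, 200.0) 17.5 [ 0.5721 -0.0261  0.012 ]
scene (312.1, 187.2) 9.0 [ 0.5321 -0.1709  0.012 ]
```

View pics/c4.png

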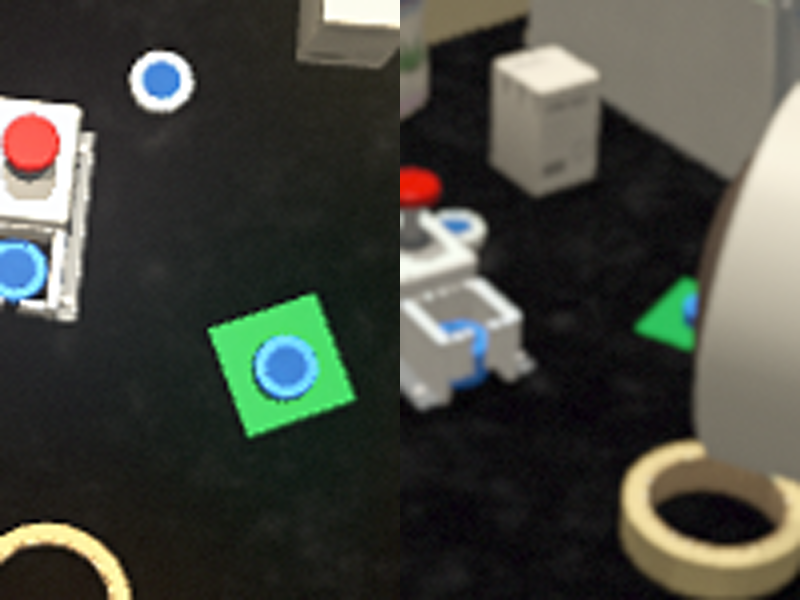

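The lid lies flat and centred on the green square at top (331,201). The tape, carton and dispenser are as they were.

```bash
python3 -c "
from station import r
print(r.close_job())"
```

```text
the job is handed in; nothing more can be done
None
```

I pressed the plunger once and pushed the single blue lid it released onto the green square, where it lies flat and about 3 mm off centre; the job is handed in at about 13 s.

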